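# Clear the block store's flap and lever it open

### The job

With the fingertips, push the carton off the heavy flap until it stands wholly on the fixed shelf next to it; slide it, do not pick it up. Then press the pad at the long end of the lever down as far as it goes, so that its short end raises the flap, and finish while still holding the lever down, the flap up. Leave the lever in its bracket, keep the hand off the open flap, and leave the disc, ring, pin and screwdriver beside the store where they are.

Things in the scene. Friction and masses are not known exactly. Their poses are not given: they have to be found in the camera images.
- store: low grey steel box, 130 (x) x 224 (y) mm, on a fixed base plate 6 mm thick; lever bracket at its -y end. Origin at bench height on its long centre line; y along it, z up. Along y (mm): flap 9 to 105, top 92 high; hinge line 110; fixed shelf 114 to 226, top 91.5 high; end lip 226 to 232, 11 above the shelf; lever pivot -52; bracket -25 to -77, 97 high
- flap: bright steel flap, 130 x 96 x 20 mm, about 2.7 kg, hinged to the store along its x direction; origin on the hinge line, 87.5 mm above the bench, x across. It rises at the lever end and falls shut when let go. A tongue 50 mm wide reaches 19 mm past its free edge, over the lever's short end.
- flap_edge (a point): top middle of the flap's free edge, 100 mm from the hinge line: 92 mm above the bench when shut, about 122 mm with the lever fully pressed
- flap_hinge (a joint): opening angle of the flap: 0 shut, about 0.31 rad with the lever fully pressed
- lever: aluminium bar 24 x 12 mm, 0.28 kg, its cross pin lying loose in the open-topped bracket. Origin on the pin, 87 mm up; axes as the store's at the start. Short arm (50 mm, +y) lies under the flap's tongue; long arm (150 mm to mid pad, towards the store's -y) slopes up 0.35 rad at rest, down 0.42 rad fully pressed, where a stop bar on the bracket ends its travel
- lever_pad (a point): middle of the upper face of the black pad (40 mm across, 46 mm along the lever) at the lever's long end: 150 mm above the bench at rest, about 40 mm fully pressed. It sinks nearly straight down. Pressing takes about 2 to 5 N until the stop.
- lever_pivot (a point): the lever's pivot pin, on the lever's centre line
- carton: closed green carton, 71 (x) x 60 (y) x 50 mm high, 0.22 kg, standing on the flap at the start; origin at the centre of its underside, z up; its y axis lies within 0.2 rad of the store's y
- test_disc: loose steel disc, 60 mm across, 10 mm high, on the base plate beside the bracket, robot side; origin at its underside
- ring: loose bearing ring, 62 mm across, 12 mm high, on the base plate beyond the lever; origin at its underside
- pin: loose gauge pin, 12 mm across, 30 mm high, standing on the base plate beside the bracket, far side; origin at its underside
- driver: loose red-handled screwdriver, 192 mm long, 24 mm thick, lying on the base plate behind the store; origin at its underside
Things that resemble listed ones, but are neither listed nor needed, are in the scene too. Of the things shaped like the carton, the green one is meant.

How it is judged:
By the outcome, as a careful person would: the job done as asked, in the order asked, and still so for the second after the job is handed in, while the arm keeps its last pose, push and grip.
It also fails if it takes over 42 s, if anything falls off the work surface, if the arm or the gripper's body presses on something with over 40 N, if the wrist force passes 120 N, or if a joint passes its speed limit or range.

### The arm

A 6-joint arm with a two-finger parallel gripper is mounted at the origin on a cart in front of the work surface, level with it; the furniture and walls round the work are solid. World frame = base frame: x ahead of the robot, y to its left, z up, the work surface at z = 0. Lengths are in m, angles in rad, forces in N, time in s.
With the tool pointing down it reaches from about 0.425 to 0.95 m from the base axis. Payload 3.5 kg.
Tool frame: the origin (TCP) lies midway between the tips of the shut fingers; the grasp point (between the pads) lies 19 mm behind it; z points along the fingers, y is the line along which they close (so a half turn about z gives the same grasp; the last joint's range is limited). The gripper opens to 85 mm and grips with 20 to 120 N. Pads are 22 mm wide; open, the fingers measure 114 mm over their backs; the gripper's body (76 mm by 85 mm) begins 54 mm behind the grasp point. The pads swing forward as they close: fully open they stand 13 mm farther back than shut.
Start: joints at [1.128, 0.286, 1.577, -0, 1.279, -0.15], TCP at [0.195, 0.646, 0.231] pointing down, gripper open.
Joint ranges: [-2.77, 2.77], [-0.9, 2.22], [0.21, 2.48], [-1.53, 4.67], [0.24, 2.81], [-2.84, 2.84]. Speed limits (rad/s): [2.79, 2.79, 3.14, 3.14, 3.14, 3.14].

### API

Orientations are given as a unit quaternion [x, y, z, w].
In Python, from plant import * gives the robot as it stands.
- The arm moves only by the tool move_arm, never from a script. Its argument "moves" is a list of rows, each a list of 3 entries, a list of its own where there are three numbers: the opening, from 0 (shut) to 1 (fully open), then the shift along the tool's x, y, z in m, then the turn, a rotation vector about the tool's x, y, z in rad. A call has exactly 10 rows; each row shifts and turns the commanded pose from where the row before left it, along the tool's axes as they then stand; what a row does not reach is not made up. A row lasts 1/12 s, in which the tool goes at most 41.7 mm and 7.16 degrees, less where a joint would pass 70% of its speed; a pose out of reach is approached as far as the arm can. A call is refused whole if a number of a shift passes 0.0417 or a number of a turn 0.125, either way. A call with a gripper value outside its range is refused whole. The fingers move at their own pace and stop on an object; "grip_force" is the grip in N (left out, the last holds). Time passes only in rows, so rows that do not move let the fingers close, or fill a call up. It gives the time, the measured TCP pose, the force, the opening and the grip force at its end, in the units of the state.
- get_state(): the state, without advancing time (a new reading comes with each control period).
- read_camera(name): name is "scene" or "top" or "wrist"; returns the picture (384x512x3 uint8, red, green, blue); there is no depth.
- camera_params(name): a dict with "fx", "fy", "cx", "cy" (pixels), "k1" (the pictures are not rectified: a ray, as slopes to the right and down, at radius r is drawn at 1 + k1 r^2 times it, then the intrinsics apply), "rvec" (rotation vector, rad) and "tvec" (3), from world to camera coordinates, as OpenCV has them; the wrist camera has in their place "tool_from_camera" (4x4, takes a point from camera to tool coordinates, whose origin is the TCP and whose axes are the flange's). Camera axes: x right, y down, z forward; pixel columns grow to the right and rows downward; lengths in m; the calibration is good to about 2 mm. A picture is of the moment at which its call begins: read the wrist's pose just before it. camera_params takes no time and is no camera call.
- sign_off(): hands the job in; it is judged then, once.
The state is a dict: "time": time; "qpos": joint angles; "dq": joint speeds; "joint_efforts": joint torques, N m; "eef_pos": TCP position; "tcp_rot": TCP orientation; "contact_force": force on the tool from outside, world axes, zero at the start; "wrist_torque": the same for the moment, N m; "opening": opening from 0.0 (shut) to 1.0 (fully open); "finger_force": force on a finger pad.
Only numpy, scipy, OpenCV 4.12 (cv2) and the standard library are available. Lean on these libraries where they do the work, as an engineer would, in place of code of your own. Each camera call takes 0.05 s, during which the arm holds its last target. There are 200 camera calls.

## Working session

There is one attempt and no reset: what is moved stays moved. The work goes in short steps, Python scripts to look and compute and a tool call to move; the robot and the scene stay as the last step left them, time stands still between calls to the robot, and variables do not carry over. Pictures are saved under pics/ and viewed, at most 10 in all, crops included, and the job is handed in when it is done.

Besides the shell and the picture viewer there is one more tool, called after ">>>" as name(argument=value, ...), one argument or row to a line, values as JSON. move_arm: Moves the arm, as the interface text tells. Its arguments: {"type":"object","properties":{"moves":{"type":"array"},"grip_force":{"type":"number"}},"required":["moves"]}

```bash
mkdir -p pics; cat > h.py <<'E'
from plant import *
import numpy as np, cv2
from scipy.spatial.transform import Rotation as R
def ray(name,uv):
    p=camera_params(name); K=np.array([[p['fx'],0,p['cx']],[0,p['fy'],p['cy']],[0,0,1]])
    uv=np.array(uv,float).reshape(-1,2)
    d=(uv-[p['cx'],p['cy']])/[p['fx'],p['fy']]
    n=d.copy()
    for _ in range(30): n=d/(1+p['k1']*(n**2).sum(1,keepdims=True))
    v=np.c_[n,np.ones(len(n))]
    Rm=R.from_rotvec(np.ravel(p['rvec'])).as_matrix(); o=-Rm.T@np.ravel(p['tvec'])
    return o,v@Rm
def onplane(name,uv,z):
    o,d=ray(name,uv); return o+d*((z-o[2])/d[:,2])[:,None]
def proj(name,P):
    p=camera_params(name); Rm=R.from_rotvec(np.ravel(p['rvec'])).as_matrix()
    c=np.atleast_2d(P)@Rm.T+np.ravel(p['tvec']); n=c[:,:2]/c[:,2:]
    n=n*(1+p['k1']*(n**2).sum(1,keepdims=True)); return n*[p['fx'],p['fy']]+[p['cx'],p['cy']]
E
python3 - <<'E'
from h import *
for n in ("scene","top"):
    cv2.imwrite(f"pics/{n}0.png",read_camera(n)[:,:,::-1]); p=camera_params(n); print(n,{k:np.round(v,3).tolist() for k,v in p.items()},ray(n,[256,192])[0])
a=cv2.imread("pics/scene0.png");b=cv2.imread("pics/top0.png")
s=get_state();print(s)
E
```

```text
scene {'fx': 370.581, 'fy': 370.581, 'cx': 255.11, 'cy': 195.358, 'k1': -0.006, 'rvec': [1.958, -0.691, 0.442], 'tvec': [-0.345, 0.336, 0.844]} [-0.1202109  -0.67236682  0.69080879]
top {'fx': 401.527, 'fy': 401.527, 'cx': 253.877, 'cy': 196.373, 'k1': -0.083, 'rvec': [2.188, -2.149, 0.095], 'tvec': [0.139, 0.593, 1.393]} [0.45408191 0.13616967 1.44413096]
{'time': 0.1, 'qpos': array([ 1.12800540e+00,  2.87115832e-01,  1.57806037e+00,  1.69836348e-05,
        1.27861100e+00, -1.49990213e-01]), 'dq': array([ 1.88657301e-03, -1.39841158e-03, -3.66065836e-03,  1.34434757e-03,
       -2.12101957e-05,  1.35453336e-03]), 'joint_efforts': array([ 1.25942941e-03, -4.07297516e+01, -2.93699026e+01, -1.18064386e-04,
        3.40473911e-03,  6.19744895e-06]), 'eef_pos': array([0.19452634, 0.64572721, 0.23004354]), 'tcp_rot': array([ 1.45880290e-01,  9.89301641e-01, -1.04705518e-03, -3.28255652e-04]), 'contact_force': array([-0.08698973, -0.66240318, -0.05226331]), 'wrist_torque': array([-0.01543984,  0.00868832, -0.00223736]), 'finger_force': 0.0, 'opening': 0.9965952917177825}
```

View pics/top0.png

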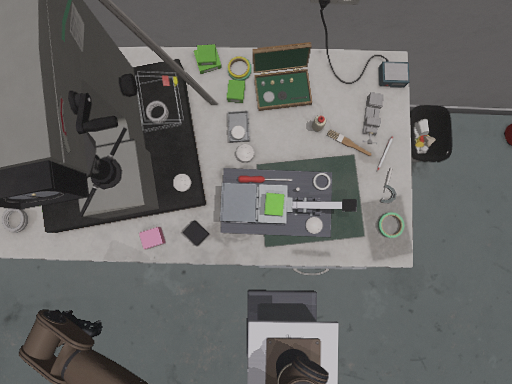

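View pics/scene0.png

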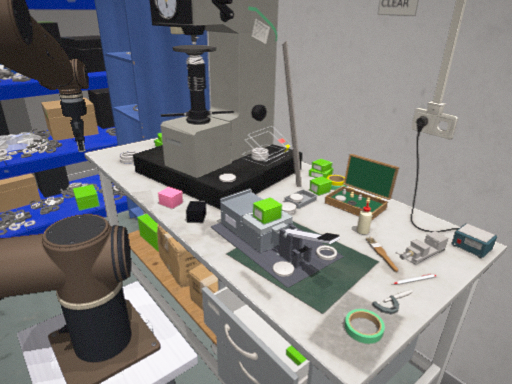

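The top view shows the store at about (280,203), the lever pad at (349,205), the shelf at (240,203), the disc at (314,225), the ring at (322,181) and the red driver at (262,180).
Lookalikes for the carton in the top view: the green box on the flap at (274,204), a green stack at (207,57), a green box at (236,91) and a pink box at (152,238). The one standing on the flap fits the description. I'll check it in a close crop.

```bash
python3 - <<'E'
from h import *
b=cv2.imread("pics/top0.png")
c=b[155:250,205:375]; cv2.imwrite("pics/crop0.png",cv2.resize(c,None,fx=4.7,fy=4.7,interpolation=cv2.INTER_CUBIC))
hsv=cv2.cvtColor(b,cv2.COLOR_BGR2HSV)
m=cv2.inRange(hsv,(40,120,60),(75,255,255)); m[:150]=0
n,l,st,ce=cv2.connectedComponentsWithStats(m)
for i in range(1,n):
  if st[i,4]>60:
    print(st[i],ce[i]); r=cv2.minAreaRect(np.argwhere(l==i)[:,::-1].astype(np.float32)); print(r, onplane('top',cv2.boxPoints(r),.142).round(4).tolist())
E
```

```text
[265 193  19  23 371] [273.92183288 203.94070081]
((273.92413330078125, 203.91036987304688), (17.605642318725586, 21.09355354309082), 4.763641834259033) [[0.5233, 0.1136, 0.142], [0.5919, 0.109, 0.142], [0.5882, 0.0518, 0.142], [0.5195, 0.0567, 0.142]]
```

View pics/crop0.png

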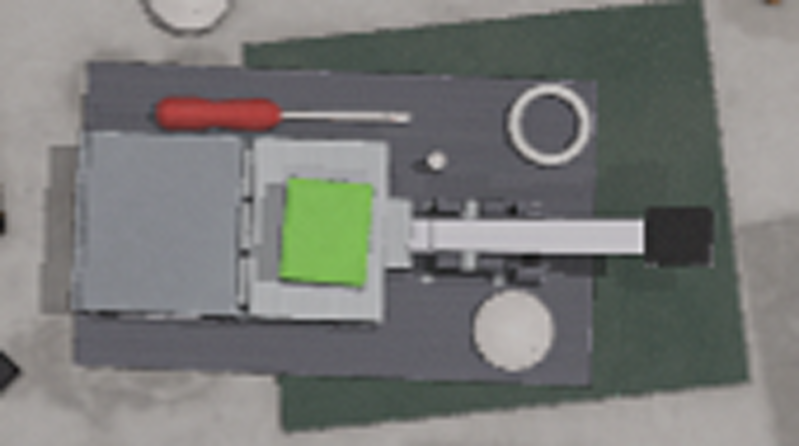

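The crop confirms the green box stands on the bright flap. The flap corners are (253,139), (388,143), (382,322) and (247,318). The pad is centred at (679,235), the lever runs along y≈235, and the shelf is on the left.

```bash
python3 - <<'E'
from h import *
f=lambda a:(np.array(a,float)+.5)/4.7+[205,155]-.5
fl=onplane('top',f([(253,139),(388,143),(382,322),(247,318)]),.092)
pad=onplane('top',f([(679,235)]),.15)[0]
print(fl.round(4).tolist(),[np.linalg.norm(fl[i]-fl[i-1]).round(4) for i in range(4)])
# yaw: store y axis dir from flap free edge mid->hinge edge mid
d=(fl[0]+fl[3])/2-(fl[1]+fl[2])/2; e=(fl[0]+fl[1]-fl[2]-fl[3])/2
print('yaw from y',np.arctan2(-d[0],d[1]),'from x',np.arctan2(e[1],e[0]))
sh=onplane('top',f([(85,133),(242,138),(240,320),(76,312)]),.0915);print(sh.round(4).tolist())
print('pad',pad)
bp=onplane('top',f([(88,62),(597,80),(590,384),(73,363)]),.006);print(bp.round(4).tolist())
c=fl.mean(0); yaw=np.mean([np.arctan2(e[1],e[0])])
for yaw in (yaw,np.arctan2(*(c[:2]-pad[:2])*[-1,1])):
  u=np.array([-np.sin(yaw),np.cos(yaw)]); o=c[:2]-.057*u; print('yaw',yaw,'origin',o,'pad pred',o+u*(-.052-.150*np.cos(.35)),'carton',)
  x=np.array([u[1],-u[0]]); cc=np.array([.5557,.0828])-o; print('carton in store',cc@x,cc@u,'pad',(pad[:2]-o)@x,(pad[:2]-o)@u)
print(onplane('top',f([(436,160)]),.036),onplane('top',f([(514,330)]),.016),onplane('top',f([(549,124)]),.018))
# check with scene
Z=np.array
o3=np.r_[o,0]; 
def S(x_,y_,z_): return np.r_[o+x*x_+u*y_,z_]
P=[S(-.065,.009,.092),S(.065,.009,.092),S(.065,.226,.1025),S(-.065,.226,.1025),np.r_[pad[:2],.15],S(0,-.05,.097)]
im=cv2.imread('pics/scene0.png')
im=cv2.resize(im[170:300,190:370],None,fx=4.4,fy=4.4,interpolation=cv2.INTER_CUBIC)
for q in proj('scene',P): cv2.circle(im,tuple(int(v) for v in (q-[190,170]+.5)*4.4),4,(0,0,255),1)
cv2.imwrite('pics/s1.png',im)
E
```

```text
[[0.6257, 0.1342, 0.092], [0.6245, 0.0367, 0.092], [0.4955, 0.0396, 0.092], [0.4966, 0.1362, 0.092]] [np.float64(0.1291), np.float64(0.0975), np.float64(0.1291), np.float64(0.0966)]
yaw from y -0.011989592593153634 from x -0.019174564542787983
[[0.6281, 0.2557, 0.0915], [0.6264, 0.1421, 0.0915], [0.4951, 0.1412, 0.0915], [0.4987, 0.2589, 0.0915]]
pad [ 0.55699014 -0.16066398  0.15      ]
[[0.6943, 0.2624, 0.006], [0.6873, -0.1306, 0.006], [0.4537, -0.1254, 0.006], [0.4627, 0.2679, 0.006]]
yaw -0.019174564542787983 origin [0.55949653 0.02969694] pad pred [ 0.55579787 -0.16317351] carton
carton in store -0.004813994335189711 0.05302051092217999 pad 0.0011439388338022245 -0.19037397298319175
yaw -0.01455026771012912 origin [0.55976007 0.02969249] pad pred [ 0.55695334 -0.163193  ] carton
carton in store -0.004832345136914222 0.05304281473045942 pad -4.7271214720367993e-17 -0.19037661794426805
[[ 0.61938299 -0.00361562  0.036     ]] [[ 0.49345323 -0.06575573  0.016     ]] [[ 0.65069884 -0.09153931  0.018     ]]
```

View pics/s1.png

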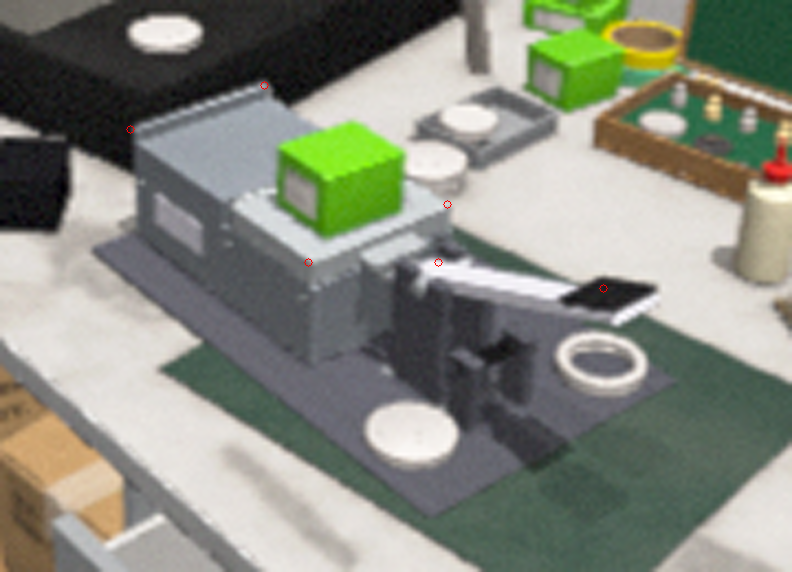

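The red model points land on the flap, lip and pad in the scene view, which confirms the store pose: origin about (0.5596, 0.0297) with yaw -0.016. The carton is at store (-5, 53) mm. Next I move above the lever side of the carton.

>>> move_arm(
  moves=[
    [0.4, [-0.0262, -0.0247, 0], [0, 0, 0]],
    [0.4, [-0.0262, -0.0247, 0], [0, 0, 0]],
    [0.4, [-0.0262, -0.0247, 0], [0, 0, 0]],
    [0.4, [-0.0262, -0.0247, 0], [0, 0, 0]],
    [0.4, [-0.0262, -0.0247, 0], [0, 0, 0]],
    [0.4, [-0.0262, -0.0247, 0], [0, 0, 0]],
    [0.4, [-0.0262, -0.0247, 0], [0, 0, 0]],
    [0.4, [-0.0262, -0.0247, 0], [0, 0, 0]],
    [0.4, [-0.0262, -0.0247, 0], [0, 0, 0]],
    [0.4, [-0.0262, -0.0247, 0], [0, 0, 0]],
  ],
)

```text
time: 0.93
eef_pos: [0.3745, 0.3324, 0.2309]
tcp_rot: [0.146, 0.989, -0.0, -0.0]
contact_force: [0.5, 0.1, -0.0]
opening: 0.4
finger_force: 0.0
```

>>> move_arm(
  moves=[
    [0.4, [-0.0262, -0.0247, 0], [0, 0, 0]],
    [0.4, [-0.0262, -0.0247, 0], [0, 0, 0]],
    [0.4, [-0.0262, -0.0247, 0], [0, 0, 0]],
    [0.4, [-0.0262, -0.0247, 0], [0, 0, 0]],
    [0.4, [-0.0262, -0.0247, 0], [0, 0, 0]],
    [0.4, [-0.0262, -0.0247, 0], [0, 0, 0]],
    [0.4, [-0.0262, -0.0247, 0], [0, 0, 0]],
    [0.4, [-0.0262, -0.0247, 0], [0, 0, 0]],
    [0.4, [-0.0262, -0.0247, 0], [0, 0, 0]],
    [0.4, [-0.0262, -0.0247, 0], [0, 0, 0]],
  ],
)

```text
time: 1.77
eef_pos: [0.5542, 0.0204, 0.2308]
tcp_rot: [0.146, 0.989, 0.0, -0.0]
contact_force: [0.5, 0.3, 1.5]
opening: 0.401
finger_force: 0.0
```

>>> move_arm(
  moves=[
    [0.4, [0, 0, 0], [0, 0, 0.124]],
    [0.4, [0, 0, 0], [0, 0, 0.124]],
    [0.4, [0, 0, 0], [0, 0, 0.124]],
    [0.4, [0, 0, 0], [0, 0, 0.124]],
    [0.4, [0, 0, 0], [0, 0, 0.124]],
    [0.4, [0, 0, 0], [0, 0, 0.124]],
    [0.4, [0, 0, 0], [0, 0, 0.124]],
    [0.4, [0, 0, 0], [0, 0, 0.124]],
    [0.4, [0, 0, 0], [0, 0, 0.124]],
    [0.4, [0, 0, 0], [0, 0, 0.124]],
  ],
)

```text
time: 2.6
eef_pos: [0.5535, 0.0221, 0.2307]
tcp_rot: [0.696, 0.718, -0.0, -0.001]
contact_force: [0.5, -0.3, 0.2]
opening: 0.401
finger_force: 0.0
```

>>> move_arm(
  moves=[
    [0.4, [-0.004, 0.001, 0], [0, 0, 0.047]],
    [0.4, [0, 0, 0.02], [0, 0, 0]],
    [0.4, [0, 0, 0.02], [0, 0, 0]],
    [0.4, [0, 0, 0.02], [0, 0, 0]],
    [0.4, [0, 0, 0.02], [0, 0, 0]],
    [0.4, [0, 0, 0.015], [0, 0, 0]],
    [0.4, [0, 0, 0.01], [0, 0, 0]],
    [0.4, [0, 0, 0.01], [0, 0, 0]],
    [0.4, [0, 0, 0.003], [0, 0, 0]],
    [0.4, [0, 0, 0], [0, 0, 0]],
  ],
)

```text
time: 3.43
eef_pos: [0.5547, 0.0182, 0.1126]
tcp_rot: [0.71, 0.704, -0.0, -0.001]
contact_force: [-0.1, 0.8, 1.1]
opening: 0.399
finger_force: 0.0
```

```bash
python3 - <<'E'
from h import *
s=get_state();print(s['eef_pos'],s['contact_force'])
a=read_camera('scene')[:,:,::-1][130:300,190:370];w=read_camera('wrist')[:,:,::-1]
a=cv2.resize(a,None,fx=2.26,fy=2.26);w=cv2.resize(w,(390,293)); c=np.zeros((max(a.shape[0],293),800,3),np.uint8);c[:a.shape[0],:a.shape[1]]=a;c[:293,408:798]=w
cv2.imwrite('pics/s2.png',c)
E
```

```text
[0.55465677 0.0181541  0.11257041] [-0.05940189  0.75019617  1.08226678]
```

View pics/s2.png

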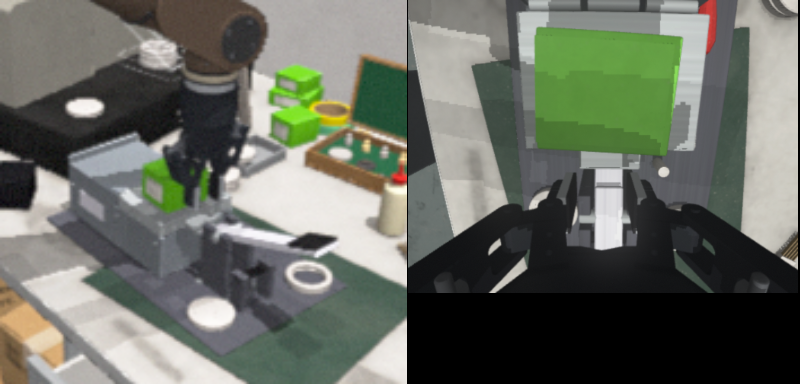

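The scene view shows the fingers lowered behind the carton. In the wrist view the carton face is centred ahead of both fingers and the lever is clear below. I'll push.

>>> move_arm(
  moves=[
    [0.4, [0.004, 0, 0.005], [0, 0, 0]],
    [0.4, [0.008, 0, 0], [0, 0, 0]],
    [0.4, [0.008, 0, 0], [0, 0, 0]],
    [0.4, [0.008, 0, 0], [0, 0, 0]],
    [0.4, [0.008, 0, 0], [0, 0, 0]],
    [0.4, [0.008, 0, 0], [0, 0, 0]],
    [0.4, [0.008, 0, 0], [0, 0, 0]],
    [0.4, [0.008, 0, 0], [0, 0, 0]],
    [0.4, [0.008, 0, 0], [0, 0, 0]],
    [0.4, [0.008, 0, 0], [0, 0, 0]],
  ],
)

```text
time: 4.37
eef_pos: [0.5561, 0.0947, 0.1088]
tcp_rot: [0.71, 0.704, 0.0, 0.0]
contact_force: [-0.4, -2.4, -0.8]
opening: 0.401
finger_force: 1.0
```

```bash
python3 - <<'E'
from h import *
s=get_state();print(s['eef_pos'],s['contact_force'])
w=read_camera('wrist')[:,:,::-1];cv2.imwrite('pics/w3.png',w)
E
```

```text
[0.55607786 0.0946968  0.10877473] [-0.39597524 -2.35029537 -0.81796348]
```

View pics/w3.png

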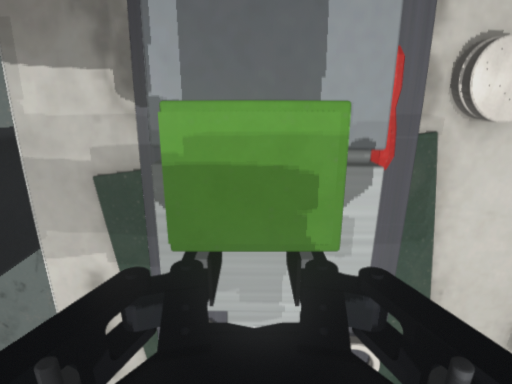

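The wrist view shows the carton square against both fingers (rear edge at row 250, columns 170–340), sliding over the hinge at about row 157. I'll continue.

>>> move_arm(
  moves=[
    [0.4, [0.008, 0, 0], [0, 0, 0]],
    [0.4, [0.008, 0, 0], [0, 0, 0]],
    [0.4, [0.008, 0, 0], [0, 0, 0]],
    [0.4, [0.008, 0, 0], [0, 0, 0]],
    [0.4, [0.008, 0, 0], [0, 0, 0]],
    [0.4, [0.008, 0, 0], [0, 0, 0]],
    [0.4, [0.008, 0, 0], [0, 0, 0]],
    [0.4, [0.006, 0, 0], [0, 0, 0]],
    [0.4, [0, 0, 0], [0, 0, 0]],
    [0.4, [-0.01, 0, 0], [0, 0, 0]],
  ],
)

```text
time: 5.25
eef_pos: [0.5561, 0.1476, 0.1084]
tcp_rot: [0.709, 0.705, 0.0, -0.0]
contact_force: [0.9, 0.7, 0.1]
opening: 0.397
finger_force: 0.0
```

>>> move_arm(
  moves=[
    [0.4, [-0.02, 0, 0], [0, 0, 0]],
    [0, [-0.02, 0, -0.02], [0, 0, 0]],
    [0, [-0.01, 0, -0.035], [0, 0, 0]],
    [0, [-0.01, 0, -0.035], [0, 0, 0]],
    [0, [-0.03, 0, -0.01], [0, 0, 0]],
    [0, [-0.04, 0, 0], [0, 0, 0]],
    [0, [-0.04, 0, 0], [0, 0, 0]],
    [0, [-0.04, 0, 0], [0, 0, 0]],
    [0, [-0.04, 0, 0], [0, 0, 0]],
    [0, [-0.03, 0, 0], [0, 0, 0]],
  ],
)

```text
time: 6.08
eef_pos: [0.553, -0.1376, 0.2087]
tcp_rot: [0.711, 0.703, -0.0, 0.001]
contact_force: [-0.4, -0.6, -0.1]
opening: -0.003
finger_force: 0.0
```

```bash
python3 - <<'E'
from h import *
s=get_state();print(s['eef_pos'],s['contact_force'],s['opening'])
b=read_camera('top')[:,:,::-1].copy()
hsv=cv2.cvtColor(b,cv2.COLOR_BGR2HSV)
m=cv2.inRange(hsv,(40,120,60),(75,255,255)); m[:150]=0
n,l,st,ce=cv2.connectedComponentsWithStats(m)
o=np.array([.5596,.0297]);u=np.array([.016,1]);x=np.array([1,-.016])
for i in range(1,n):
  if st[i,4]>60:
    r=cv2.minAreaRect(np.argwhere(l==i)[:,::-1].astype(np.float32)); P=onplane('top',cv2.boxPoints(r),.1415)[:,:2]-o; print(st[i],np.c_[P@x,P@u].round(4).tolist(),(P@u).mean())
c=b[155:250,205:375]; cv2.imwrite("pics/t4.png",cv2.resize(c,None,fx=4.7,fy=4.7,interpolation=cv2.INTER_CUBIC))
E
```

```text
[ 0.55303302 -0.13758351  0.20873209] [-0.44251189 -0.64934942 -0.09432669] -0.0030692305123095967
[229 193  18  22 375] [[0.026, 0.2006], [0.0278, 0.1451], [-0.0407, 0.1426], [-0.0426, 0.1978]] 0.17153807925806785
```

View pics/t4.png

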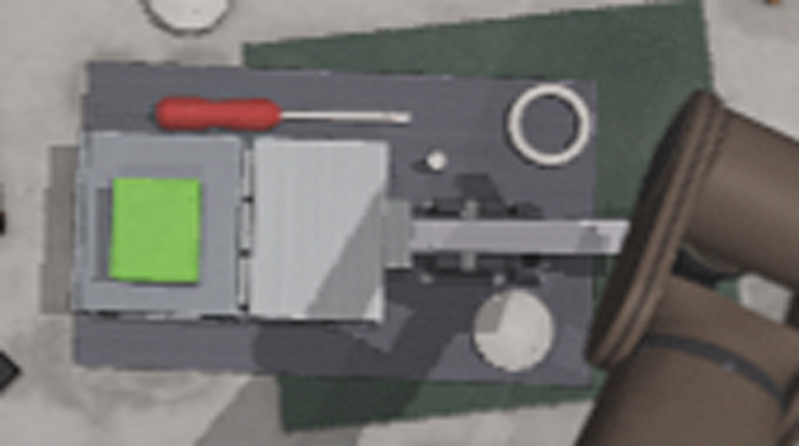

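The top view shows the carton at crop (155,230), well inside the shelf: it spans y 143–200 mm, and the shelf spans 114–226 mm. The flap is clear and the disc, ring, pin and driver haven't moved. Now the lever pad.

>>> move_arm(
  moves=[
    [0, [-0.012, 0.002, 0], [0, 0, 0]],
    [0, [-0.012, 0.002, 0.01], [0, 0, 0]],
    [0, [0, 0, 0.015], [0, 0, 0]],
    [0, [0, 0, 0.015], [0, 0, 0]],
    [0, [0, 0, 0.008], [0, 0, 0]],
    [0, [0, 0, 0.008], [0, 0, 0]],
    [0, [0, 0, 0.008], [0, 0, 0]],
    [0, [0, 0, 0.008], [0, 0, 0]],
    [0, [0, 0, 0.008], [0, 0, 0]],
    [0, [0, 0, 0], [0, 0, 0]],
  ],
)

```text
time: 6.97
eef_pos: [0.5584, -0.1585, 0.1285]
tcp_rot: [0.71, 0.704, 0.0, 0.001]
contact_force: [0.9, -0.9, 3.9]
opening: 0.001
finger_force: 1.9
```

>>> move_arm(
  moves=[
    [0, [-0.002, 0, 0.008], [0, 0, 0]],
    [0, [0, 0, 0.008], [0, 0, 0]],
    [0, [0, 0, 0.008], [0, 0, 0]],
    [0, [0, 0, 0.008], [0, 0, 0]],
    [0, [0, 0, 0.008], [0, 0, 0]],
    [0, [0, 0, 0.008], [0, 0, 0]],
    [0, [0, 0, 0.008], [0, 0, 0]],
    [0, [0, 0, 0.008], [0, 0, 0]],
    [0, [0, 0, 0.006], [0, 0, 0]],
    [0, [0, 0, 0], [0, 0, 0]],
  ],
)

```text
time: 7.8
eef_pos: [0.5585, -0.1596, 0.0588]
tcp_rot: [0.71, 0.704, 0.001, 0.001]
contact_force: [2.1, 0.3, 2.7]
opening: 0.002
finger_force: 1.2
```

>>> move_arm(
  moves=[
    [0, [0, 0, 0.002], [0, 0, 0]],
    [0, [0, 0, 0.002], [0, 0, 0]],
    [0, [0, 0, 0.002], [0, 0, 0]],
    [0, [0, 0, 0.001], [0, 0, 0]],
    [0, [0, 0, 0.001], [0, 0, 0]],
    [0, [0, 0, 0], [0, 0, 0]],
    [0, [0, 0, 0], [0, 0, 0]],
    [0, [0, 0, 0], [0, 0, 0]],
    [0, [0, 0, 0], [0, 0, 0]],
    [0, [0, 0, 0], [0, 0, 0]],
  ],
)

```text
time: 8.63
eef_pos: [0.5587, -0.1596, 0.052]
tcp_rot: [0.71, 0.704, 0.001, 0.001]
contact_force: [0.5, 2.0, 6.6]
opening: -0.002
finger_force: 2.4
```

>>> move_arm(
  moves=[
    [0, [0, 0, 0.002], [0, 0, 0]],
    [0, [0, 0, 0.002], [0, 0, 0]],
    [0, [0, 0, 0.001], [0, 0, 0]],
    [0, [0, 0, 0], [0, 0, 0]],
    [0, [0, 0, 0], [0, 0, 0]],
    [0, [0, 0, 0], [0, 0, 0]],
    [0, [0, 0, 0], [0, 0, 0]],
    [0, [0, 0, 0], [0, 0, 0]],
    [0, [0, 0, 0], [0, 0, 0]],
    [0, [0, 0, 0], [0, 0, 0]],
  ],
)

```text
time: 9.47
eef_pos: [0.5587, -0.1597, 0.047]
tcp_rot: [0.71, 0.704, 0.001, 0.001]
contact_force: [-0.3, 1.1, 5.5]
opening: -0.001
finger_force: 2.3
```

>>> move_arm(
  moves=[
    [0, [0, 0, 0.001], [0, 0, 0]],
    [0, [0, 0, 0.001], [0, 0, 0]],
    [0, [0, 0, 0.001], [0, 0, 0]],
    [0, [0, 0, 0], [0, 0, 0]],
    [0, [0, 0, 0], [0, 0, 0]],
    [0, [0, 0, 0], [0, 0, 0]],
    [0, [0, 0, 0], [0, 0, 0]],
    [0, [0, 0, 0], [0, 0, 0]],
    [0, [0, 0, 0], [0, 0, 0]],
    [0, [0, 0, 0], [0, 0, 0]],
  ],
)

```text
time: 10.3
eef_pos: [0.5588, -0.1598, 0.044]
tcp_rot: [0.71, 0.704, 0.001, 0.001]
contact_force: [0.1, 1.8, 5.6]
opening: -0.001
finger_force: 2.3
```

>>> move_arm(
  moves=[
    [0, [0, 0, 0.001], [0, 0, 0]],
    [0, [0, 0, 0.001], [0, 0, 0]],
    [0, [0, 0, 0], [0, 0, 0]],
    [0, [0, 0, 0], [0, 0, 0]],
    [0, [0, 0, 0], [0, 0, 0]],
    [0, [0, 0, 0], [0, 0, 0]],
    [0, [0, 0, 0], [0, 0, 0]],
    [0, [0, 0, 0], [0, 0, 0]],
    [0, [0, 0, 0], [0, 0, 0]],
    [0, [0, 0, 0], [0, 0, 0]],
  ],
)

```text
time: 11.13
eef_pos: [0.559, -0.1598, 0.0429]
tcp_rot: [0.71, 0.704, 0.001, 0.001]
contact_force: [-1.1, 2.3, 9.6]
opening: -0.005
finger_force: 3.9
```

```bash
python3 - <<'E'
from h import *
s=get_state();print(s['eef_pos'],s['contact_force'])
a=read_camera('scene')[:,:,::-1][130:300,190:370].copy()
o=np.array([.5596,.0297]);u=np.array([.016,1]);x=np.array([1,-.016])
im=cv2.resize(a,None,fx=3.5,fy=3.5,interpolation=cv2.INTER_CUBIC)
for z,y in ((.122,.0145),):
  for q in proj('scene',[np.r_[o+x*X+u*y,z] for X in (-.065,0,.065)]): cv2.circle(im,tuple(int(v) for v in (q-[190,130]+.5)*3.5),4,(0,0,255),1)
cv2.imwrite('pics/s5.png',im)
E
```

```text
[ 0.55896755 -0.15982342  0.0428796 ] [-1.10616239  2.33141693  9.56259227]
```

View pics/s5.png

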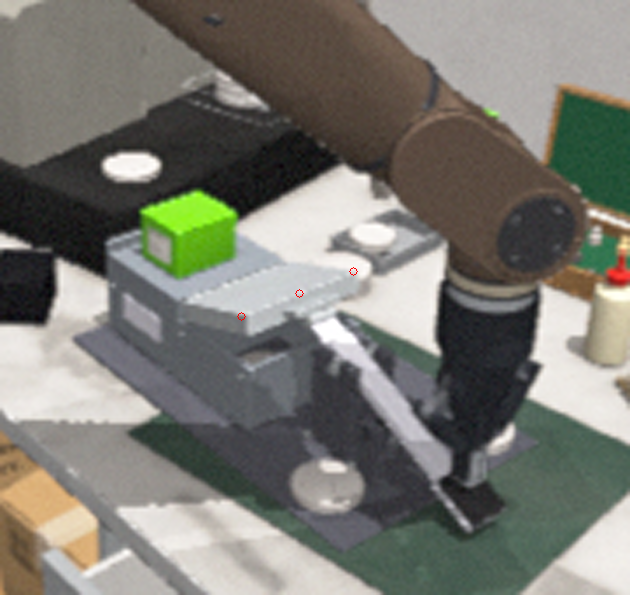

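The flap's free edge matches the predicted fully open height (red marks), and the force has stepped up at the stop. The carton is on the shelf and the tips are on the pad at about (470,490). One more firm millimetre, then hold.

>>> move_arm(
  moves=[
    [0, [0, 0, 0.001], [0, 0, 0]],
    [0, [0, 0, 0.0005], [0, 0, 0]],
    [0, [0, 0, 0], [0, 0, 0]],
    [0, [0, 0, 0], [0, 0, 0]],
    [0, [0, 0, 0], [0, 0, 0]],
    [0, [0, 0, 0], [0, 0, 0]],
    [0, [0, 0, 0], [0, 0, 0]],
    [0, [0, 0, 0], [0, 0, 0]],
    [0, [0, 0, 0], [0, 0, 0]],
    [0, [0, 0, 0], [0, 0, 0]],
  ],
)

```text
time: 12.02
eef_pos: [0.5591, -0.1598, 0.0425]
tcp_rot: [0.71, 0.704, 0.001, 0.001]
contact_force: [-3.0, 3.4, 13.9]
opening: -0.002
finger_force: 6.2
```

Position has stalled (0.4 mm for a commanded 1.5 mm) and the force is rising, so the lever is firmly at its stop. I'm handing in.

```bash
python3 -c "
from plant import *
print(get_state()['contact_force']); print(sign_off())"
```

```text
[-3.00300961  3.35940155 13.89647476]
the job is handed in; nothing more can be done
None
```

The carton stands wholly on the fixed shelf, and the job was handed in at 12 s with the fingertips holding the lever at its stop and the flap fully up; the disc, ring, pin and driver had not moved when last checked, just before the lever press.

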